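# Take a time-zero air sample from the fruit chamber

## Task

Shut the fruit chamber's drop-front door fully, then lift the green-banded sample canister out of the blue stand and press its coupler squarely onto the tilted sampling nipple on the chamber's console until it snaps on and the coupler's rim sits on the brass nut. Finish while still gripping the canister and pushing it home against its valve spring, firmly but without ramming it. Leave the red-banded canister, the jar and the fruit tray where they stand.

Things in the scene. Friction and masses are not known exactly. Their poses are not given: they have to be found in the camera images.
- chamber: Fixed fruit respiration chamber: clear box, aluminium frame, 266 deep (x) x 290 wide x 182 high, kiwifruit inside; on its left (+y) side a cream console 130 wide, 99 high behind, its grey front panel sloping at 30 deg down to a 35 high front edge. Origin on the bench under the middle of the box's front face; x into the chamber, away from the robot; y left, z up.
- door (a joint): Drop-front door (rad): 0 = shut and upright, grows as its top comes down towards the robot, to 1.45 at most. Panel 284 wide x 155 high x 12 thick, 0.35 kg, hinged along its lower edge. Stiff friction hinge (0.34 N m): it stays at any angle; no latch, a stop at 0.
- door_hinge (a point): Middle of the door's hinge line, at its lower edge, 14 above the bench. Axes turn with the door: z up the panel, y along the hinge to the left, -x out of the outer face.
- door_handle (a point): Middle of the door's dark bar handle: round bar 11 thick, 120 long along the door's y, its middle 42 out from the outer face on two posts (51 either side of the middle). In the hinge point's frame it lies at (-48, 0, 135), 22 below the door's top edge; with the door shut the roof is 33 above it. Axes as the hinge point.
- port: Sampling nipple, fixed to the sloping panel. Origin: centre of the top face of its brass hex nut (29 wide, 9 high); z along the nipple, tilted 30 deg from vertical towards chamber -x (the robot). Above the nut: steel neck 10 dia to z 13, head 14 dia at z 15.5 to 18, taper to a 7 dia tip at z 28. In the chamber's frame the origin is at (54.5, 210, 78).
- canister: Fresh canister, green bands and dial rim, loose, 0.3 kg. Origin: centre of the coupler's mouth; z up its axis. Brass coupler 26 dia, z 0 to 45, bore 17 (mouth 21); steel bottle 38 dia, z 45 to 115; dial 30 dia to z 132. Starts upright in a stand bore, coupler down. Balls 8 inside snap over the nipple's head (peak 12 N) by 4.5 from the nut; then 8 N to the rim's stop on the nut. Let go, it droops.
- valve (a joint): Spring valve inside the canister's coupler (m): 0 = closed, at rest; the nipple's tip meets it 15.5 mm inside the mouth and pushes it in, 0.0125 when the rim sits on the nut; 3 N at the start plus 0.4 N per mm.
- stand: Blue canister stand, fixed, 190 (x) x 75 x 55 high, with two through bores of 32 diameter at x = -50 and +50. Origin under its centre, z up. The canisters hang in the bores with 3 play; which is in which bore varies.
- used_canister: Used canister with red bands and dial rim, same size as the fresh one, in the other bore; origin at the centre of its coupler's mouth. Leave alone.
- jar: Closed amber specimen jar, 48 diameter x 75 high, origin at the centre of its underside. Leave alone.
- fruit_tray: White tray of kiwifruit, 200 (x) x 150 x 35 high, fruit to 55, origin under its centre. Leave alone.

How it is judged:
On the way, in this order (a step that is already met when the one before it is completed fails the run):
1. the door is shut (value of joint door below 0.04 rad), for 0.2 s.
2. the green-banded canister is lifted clear of the stand by the fingers, the door staying shut (height (world z) of canister above 0.06 m and contact force between the fingers and canister above 1 N and value of joint door below 0.04 rad), for 0.1 s.
3. its coupler has snapped squarely over the nipple's head, the door still shut (z of canister in the frame of port between -0.003 and 0.0045 m and x of canister in the frame of port between -0.004 and 0.004 m and y of canister in the frame of port between -0.004 and 0.004 m and angle between the z axis of canister and the z axis of port, either way round below 0.12 rad and value of joint door below 0.04 rad), for 0.1 s.
At the end, for the whole second after the job is handed in: Door within 0.04 rad of shut; coupler home on the nipple (rim within 2 mm of the nut, 3 mm of the axis, 0.09 rad of square), valve in over 10.5 mm, over 6 N on the nipple and over 5 N from the fingers, at rest; red-banded canister, jar and tray within 20 mm of their places (value of joint door below 0.04 rad and z of canister in the frame of port between -0.003 and 0.002 m and x of canister in the frame of port between -0.003 and 0.003 m and y of canister in the frame of port between -0.003 and 0.003 m and angle between the z axis of canister and the z axis of port, either way round below 0.09 rad and value of joint valve above 0.0105 m and contact force between canister and port above 6 N and contact force between the fingers and canister above 5 N and linear speed of canister below 0.02 m/s and distance of each of used_canister, jar, fruit_tray from where it was at the start of the episode below 0.02 m); the arm keeps its last pose, push and grip.
It fails at once if the red-banded canister is shoved or tipped (distance of used_canister from where it was at the start of the episode above 0.025 m or angle between used_canister's own z axis and vertical above 0.35 rad).
It fails at once if the jar is shoved or tipped (distance of jar from where it was at the start of the episode above 0.025 m or angle between jar's own z axis and vertical above 0.35 rad).
It fails at once if the fruit tray is shoved or tipped (distance of fruit_tray from where it was at the start of the episode above 0.025 m or angle between fruit_tray's own z axis and vertical above 0.35 rad).
It fails at once if the canister is rammed onto the nipple (more than 80 N) (contact force between canister and port above 80 N).
It also fails if it takes over 56 s, if anything falls off the work surface, if the arm or the gripper's body presses on something with over 40 N, if the wrist force passes 120 N, or if a joint passes its speed limit or range.

## Robot

A 7-joint arm with a two-finger parallel gripper is mounted at the origin on the work surface. World frame = base frame: x ahead of the robot, y to its left, z up, the work surface at z = 0. Lengths are in m, angles in rad, forces in N, time in s.
With the tool pointing down it reaches from about 0.425 to 0.825 m from the base axis. Payload 3.6 kg.
Tool frame: the origin (TCP) lies midway between the tips of the shut fingers; the grasp point (between the pads) lies 19 mm behind it; z points along the fingers, y is the line along which they close (so a half turn about z gives the same grasp; the last joint's range is limited). The gripper opens to 93 mm and grips with 3 to 60 N. Pads are 15 mm wide; open, the fingers measure 128 mm over their backs; the gripper's body (75 mm by 188 mm) begins 65 mm behind the grasp point.
Start: joints at [-1.276, 0.615, -0.013, 1.423, 0.008, 1.103, -0.04], TCP at [0.206, 0.617, 0.219] pointing down, gripper open.
Joint ranges: [-3.12, 3.12], [-0.3, 2.06], [-1.34, 1.32], [0.26, 2.42], [-1.36, 4.5], [0.01, 1.98], [-2.84, 2.84]. Speed limits (rad/s): [2.79, 2.79, 3.14, 3.14, 3.14, 3.14, 3.14].

## Interface

Orientations are given as a 3x3 rotation matrix whose columns are the frame's x, y, z axes.
In Python, from rig import ctrl, imaging gives the robot as it stands.
- The arm moves only by the tool servo_tool, never from a script. Its argument "steps" is a list of rows, each a list of 7 numbers: the shift along the tool's x, y, z in shares of 600 mm (1.0 is 600 mm), then the turn, a rotation vector about the tool's x, y, z in normalised numbers (1 is 2 pi rad), then the finger opening in mm, from 0 to 93. In form: [[dx, dy, dz, wx, wy, wz, grip], ...]. A call has 1 to 8 rows; each row is the pose to reach, as a shift and turn from the pose commanded when the call began, along the tool's axes at that moment; what a row does not reach only later rows make up. A row lasts 1/10 s, in which the tool goes at most 50 mm and 8.59 degrees, less where a joint would pass 70% of its speed; a pose out of reach is approached as far as the arm can. Shift and turn numbers lie between -1 and 1, and a call with a number outside is refused. A call with a gripper value outside its range is refused whole. The fingers move at their own pace and stop on an object; the grip force is fixed at half the most. Time passes only in rows, so rows that repeat a pose let the fingers close. It gives the time, the measured TCP pose, the force, the opening and the grip force at its end, in the units of the state.
- ctrl.read_state(): the state, without advancing time (a new reading comes with each control period).
- imaging.capture(name): name is "scene" or "top" or "wrist"; returns the picture (480x640x3 uint8, red, green, blue); there is no depth.
- imaging.camera_model(name): a dict with "mtx" (3x3 intrinsics, pixels), "view" (4x4, takes a point from world to camera coordinates); the wrist camera has in their place "tool_from_camera" (4x4, takes a point from camera to tool coordinates, whose origin is the TCP and whose axes are the flange's). Camera axes: x right, y up, looking along -z (the intrinsics and any distortion apply to the point x, -y, -z); pixel columns grow to the right and rows downward; lengths in m; the calibration is good to about 2 mm. A picture is of the moment at which its call begins: read the wrist's pose just before it. camera_model takes no time and is no camera call.
- ctrl.finish_job(): hands the job in; it is judged then, once.
The state is a dict: "time_s": time; "joints": joint angles; "qd": joint speeds; "tau": joint torques, N m; "eef_pos": TCP position; "tcp_rot": TCP orientation; "force": force on the tool from outside, world axes, zero at the start; "wrist_torque": the same for the moment, N m; "grip_width": opening from 0.0 (shut) to 1.0 (fully open); "finger_force": force on a finger pad.
Only numpy, scipy, OpenCV 4.12 (cv2) and the standard library are available. Lean on these libraries where they do the work, as an engineer would, in place of code of your own. Each camera call takes 0.05 s, during which the arm holds its last target. There are 200 camera calls.

## Working session

There is one attempt and no reset: what is moved stays moved. The work goes in short steps, Python scripts to look and compute and a tool call to move; the robot and the scene stay as the last step left them, time stands still between calls to the robot, and variables do not carry over. Pictures are saved under pics/ and viewed, at most 10 in all, crops included, and the job is handed in when it is done.

Besides the shell and the picture viewer there is one more tool, called after ">>>" as name(argument=value, ...), one argument or row to a line, values as JSON. servo_tool: Moves the arm, as the interface text tells. Its arguments: {"type":"object","properties":{"steps":{"type":"array","items":{"type":"array","items":{"type":"number"}}}},"required":["steps"]}

```bash
ls; mkdir -p pics
python3 - <<'E'
from rig import ctrl, imaging
import cv2, numpy as np
np.set_printoptions(precision=4,suppress=True)
s=ctrl.read_state();print(s)
for n in ("scene","top"):
    im=imaging.capture(n);cv2.imwrite(f"pics/{n}0.png",im[:,:,::-1]);print(n,imaging.camera_model(n))
print(imaging.camera_model("wrist"))
E
```

```text
pics
{'time_s': 0.0, 'joints': array([-1.2755,  0.6159, -0.0126,  1.4249,  0.0081,  1.1034, -0.0404]), 'qd': array([-0.0017, -0.002 ,  0.0006,  0.0009, -0.0003, -0.0016, -0.0012]), 'tau': array([ -0.0002, -45.8928,   0.2092, -16.5742,  -0.061 ,   0.0203,
         0.0002]), 'eef_pos': array([0.2053, 0.6159, 0.2175]), 'tcp_rot': array([[-0.9487,  0.3162, -0.0008],
       [ 0.3162,  0.9487, -0.0025],
       [-0.0001, -0.0026, -1.    ]]), 'force': array([ 0.6854, -1.1367, -0.3618]), 'wrist_torque': array([ 0.0438, -0.0251, -0.0008]), 'finger_force': 0.0, 'grip_width': 0.9995697415372624}
scene {'mtx': array([[562.3328,   0.    , 318.6073],
       [  0.    , 562.3328, 234.2862],
       [  0.    ,   0.    ,   1.    ]]), 'view': array([[ 0.5996, -0.8003,  0.0017, -0.376 ],
       [ 0.7427,  0.5572,  0.3714, -0.3906],
       [-0.2982, -0.2214,  0.9285, -1.3905],
       [ 0.    ,  0.    ,  0.    ,  1.    ]])}
top {'mtx': array([[459.4607,   0.    , 313.7016],
       [  0.    , 459.4607, 242.5455],
       [  0.    ,   0.    ,   1.    ]]), 'view': array([[ 0.0181, -0.9996,  0.0207, -0.0909],
       [ 0.9875,  0.0211,  0.1562, -0.5422],
       [-0.1566,  0.0176,  0.9875, -1.1181],
       [ 0.    ,  0.    ,  0.    ,  1.    ]])}
{'mtx': array([[390.949 ,   0.    , 314.0777],
       [  0.    , 390.949 , 240.9042],
       [  0.    ,   0.    ,   1.    ]]), 'tool_from_camera': array([[ 0.0014,  0.9633,  0.2683,  0.0748],
       [ 1.    , -0.0016,  0.0005, -0.0007],
       [ 0.001 ,  0.2683, -0.9633, -0.1672],
       [ 0.    ,  0.    ,  0.    ,  1.    ]])}
```

View pics/scene0.png

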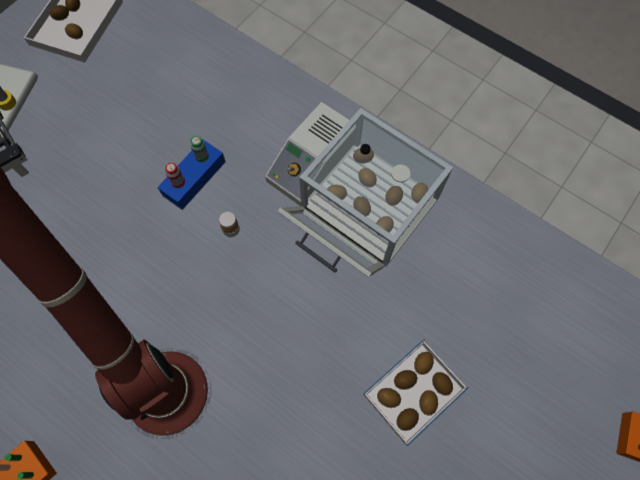

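View pics/top0.png

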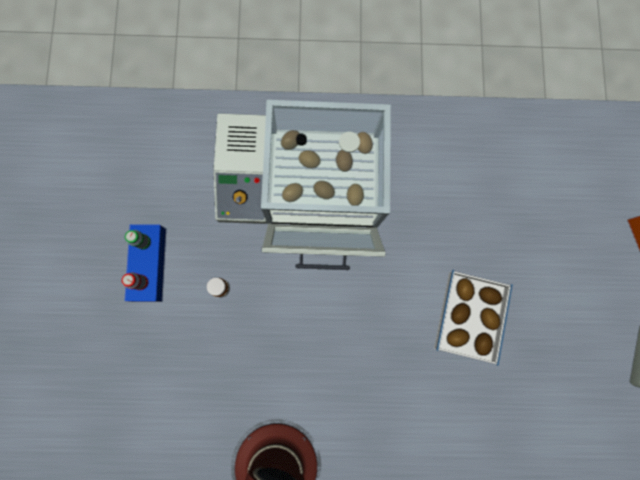

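The scene view shows the blue stand at about (190,173), with the green-banded canister in the far bore at (197,145) and the red one at (173,172). The jar is at (229,222), the chamber is at centre with its door part open, and the nipple is at (294,169). The top view shows the green dial at (133,237), the red dial at (130,281), the nipple at (240,197) and the handle bar from (297,267) to (349,267). I'll zoom in to measure.

Run:
```python
import cv2
a=cv2.imread("pics/scene0.png")[95:285,150:460];cv2.imwrite("pics/s1.png",cv2.resize(a,None,fx=2.5,fy=2.5,interpolation=cv2.INTER_CUBIC))
a=cv2.imread("pics/top0.png")[95:310,115:400];cv2.imwrite("pics/t1.png",cv2.resize(a,None,fx=2.75,fy=2.75,interpolation=cv2.INTER_CUBIC))
```

```text
(no output)
```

View pics/s1.png

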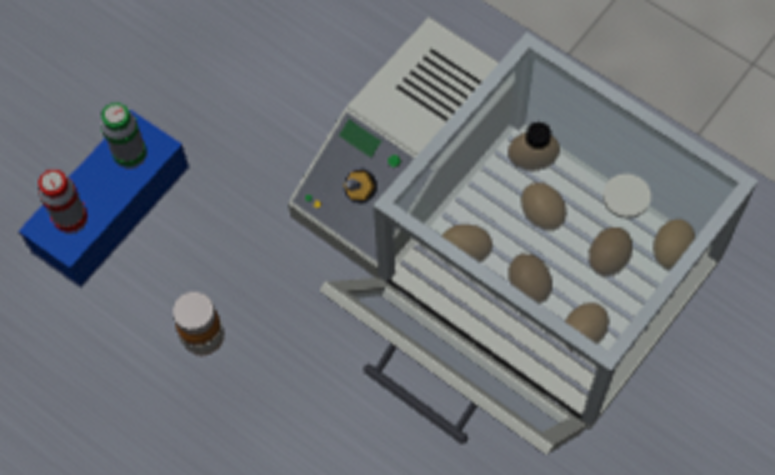

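View pics/t1.png

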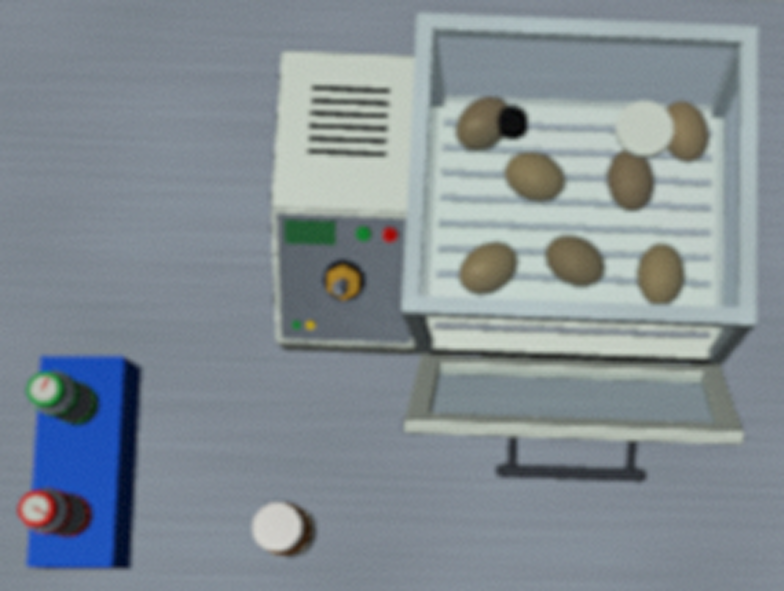

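```bash
cat > h.py <<'E'
import numpy as np, cv2
from scipy.optimize import least_squares
from scipy.spatial.transform import Rotation as R
np.set_printoptions(precision=4,suppress=True)
def proj(m,P,st=None):
    P=np.atleast_2d(P)
    if 'view' in m: T=m['view']; c=P@T[:3,:3].T+T[:3,3]
    else:
        t=(P-st['eef_pos'])@st['tcp_rot']; T=m['tool_from_camera']; c=(t-T[:3,3])@T[:3,:3]
    K=m['mtx']; return np.c_[K[0,0]*c[:,0]/-c[:,2]+K[0,2], K[1,1]*-c[:,1]/-c[:,2]+K[1,2]]
def Rz(a): return R.from_rotvec([0,0,a]).as_matrix()
E
python3 - <<'E'
from h import *
from rig import imaging
M={n:imaging.camera_model(n) for n in("scene","top")}
un={'scene':lambda p:(np.array(p)+.5)/2.5-.5+[150,95],'top':lambda p:(np.array(p)+.5)/2.75-.5+[115,95]}
roof=np.array([[.266,.145,.182],[.266,-.145,.182],[0,.145,.182],[0,-.145,.182],[.0545,.210,.078]])
px={'scene':[(527,35),(755,184),(377,206),(612,362),(360,186)],'top':[(417,14),(757,28),(404,310),(755,320),(344,281)]}
hd=np.array([[-.048,.06,.135],[-.048,-.06,.135],[-.006,.142,.157],[-.006,-.142,.157]])
hx={'scene':[(370,370),(463,437),(325,287),(548,452)],'top':[(499,470),(644,475),(405,430),(741,440)]}
def mod(p):
    C=Rz(p[2]); o=np.array([p[0],p[1],0]); a=p[3]
    D=R.from_rotvec([0,-a,0]).as_matrix()
    A=roof@C.T+o; H=(hd@D.T+[p[4],0,.014])@C.T+o
    return A,H
def f(p):
    A,H=mod(p); return np.concatenate([(np.r_[proj(M[n],A),proj(M[n],H)]-un[n](px[n]+hx[n])).ravel() for n in M])
r=least_squares(f,[.55,0,0,.6,-.006],loss='soft_l1');print("chamber x y yaw door hingex",r.x);print(f(r.x).reshape(2,-1,2))
A,H=mod(r.x);print("port",A[4],"handle",H[:2],"mid",H[:2].mean(0))
# canister dials
g={'green':{'scene':(116,115),'top':(48,391)},'red':{'scene':(54,185),'top':(40,510)},'jar':{'scene':(194,309),'top':(277,527)}}
for k,v in g.items():
    q=least_squares(lambda P:np.concatenate([(proj(M[n],P)[0]-un[n](v[n])) for n in M]),[.4,.3,.14]);print(k,q.x,q.fun)
E
```

```text
chamber x y yaw door hingex [ 0.594  -0.1038 -0.0106  0.5088 -0.0087]
[[[-0.2213 -2.3016]
  [ 1.5456 -2.9422]
  [-2.4861  0.4066]
  [-1.0926  3.8685]
  [-0.8038 -0.8974]
  [-0.83   -0.9461]
  [-0.0744 -0.2849]
  [-2.604   0.3747]
  [ 0.2582  0.1511]]

 [[ 0.3033 -1.9251]
  [ 0.4756 -2.4866]
  [-0.2772  1.6158]
  [ 0.905   2.1945]
  [ 0.2091 -0.5487]
  [ 1.723  -0.267 ]
  [-0.3575 -0.5249]
  [ 0.1891  0.01  ]
  [ 1.8654  0.2459]]]
port [0.6507 0.1056 0.078 ] handle [[ 0.4783 -0.0426  0.1085]
 [ 0.477  -0.1626  0.1085]] mid [ 0.4776 -0.1026  0.1085]
green [0.5322 0.3352 0.1494] [-0.579   0.0675  0.3509 -0.3501]
red [0.4345 0.3391 0.1354] [-0.6489  0.0249  0.4126 -0.3655]
jar [0.4281 0.154  0.0772] [-0.7694  0.1309  0.4801 -0.5183]
```

```bash
cat >> h.py <<'E'
def down(yaw=0.,pitch=0.):  # tool y = +y world, z down; pitch tilts the tool z towards +x
    D=np.array([[-1,0,0],[0,1,0],[0,0,-1.]]); return Rz(yaw)@R.from_rotvec([0,-pitch,0]).as_matrix()@D
def go(st,pos,Rt,cp=None,cR=None):
    p=st['eef_pos'] if cp is None else cp; Q=st['tcp_rot'] if cR is None else cR
    print("shift mm",Q.T@(np.array(pos)-p)*1e3,"rotvec",R.from_matrix(Q.T@Rt).as_rotvec())
E
python3 -c "
from h import *
from rig import ctrl
print(down(0,.5236)[:,2]);go(ctrl.read_state(),[.5,.2,.25],down())"
```

```text
[ 0.5    0.    -0.866]
shift mm [-411.0723 -301.5337  -31.6785] rotvec [-0.0022 -0.0003 -0.3217]
```

The manual's scale: shifts go in shares of 600 mm and turns go in shares of 2 pi rad. Converting my numbers, -411 mm is -0.685, -301 mm is -0.5017, -0.322 rad is -0.0512.

>>> servo_tool(
  steps=[
    [-0.3417,-0.25,-0.0267,-0.0002,0,-0.0255,93],
    [-0.3417,-0.25,-0.0267,-0.0002,0,-0.0255,93],
    [-0.685,-0.5017,-0.0533,-0.0003,0,-0.0512,93],
    [-0.685,-0.5017,-0.0533,-0.0003,0,-0.0512,93],
    [-0.685,-0.5017,-0.0533,-0.0003,0,-0.0512,93],
    [-0.685,-0.5017,-0.0533,-0.0003,0,-0.0512,93],
    [-0.685,-0.5017,-0.0533,-0.0003,0,-0.0512,93],
    [-0.685,-0.5017,-0.0533,-0.0003,0,-0.0512,93],
  ],
)

```text
time_s: 0.9
eef_pos: [0.4372, 0.289, 0.2436]
tcp_rot: [[-1.0, -0.0, -0.0], [-0.0, 1.0, 0.002], [0.0, 0.002, -1.0]]
force: [-0.3, 0.0, -0.4]
grip_width: 0.998
finger_force: 0.0
```

To row units: -87 mm is -0.145, -60 mm is -0.1.

>>> servo_tool(
  steps=[
    [-0.1,-0.145,-0.01,0,0,0,93],
    [-0.1,-0.145,-0.01,0,0,0,93],
    [-0.1,-0.145,-0.01,0,0,0,93],
    [-0.1,-0.145,-0.01,0,0,0,93],
    [-0.1,-0.145,-0.01,0,0,0,93],
  ],
)

```text
time_s: 1.4
eef_pos: [0.4953, 0.2057, 0.2492]
tcp_rot: [[-1.0, -0.003, -0.001], [-0.003, 1.0, 0.003], [0.001, 0.003, -1.0]]
force: [0.0, 0.4, -0.2]
grip_width: 1.001
finger_force: 0.0
```

Run:
```python
from h import *
from rig import ctrl, imaging
import pickle
s=ctrl.read_state(); im=imaging.capture("wrist"); pickle.dump(s,open("w1.pkl","wb"))
print(s['eef_pos'],s['tcp_rot'],s['qd'])
cv2.imwrite("pics/w1.png",cv2.resize(im[:,:,::-1],None,fx=1.25,fy=1.25,interpolation=cv2.INTER_CUBIC))
m=imaging.camera_model("wrist"); print(proj(m,[[.6507,.1056,.078],[.532,.335,.142],[.4345,.339,.142]],s)*1.25)
```

```text
[0.4953 0.2057 0.2492] [[-1.     -0.0026 -0.0014]
 [-0.0026  1.      0.0029]
 [ 0.0014  0.0029 -1.    ]] [-0.0237 -0.0044 -0.0142  0.0018  0.0016 -0.0003  0.0049]
[[265.8969 466.6752]
 [607.5687 358.5625]
 [636.3579 193.1889]]
```

View pics/w1.png

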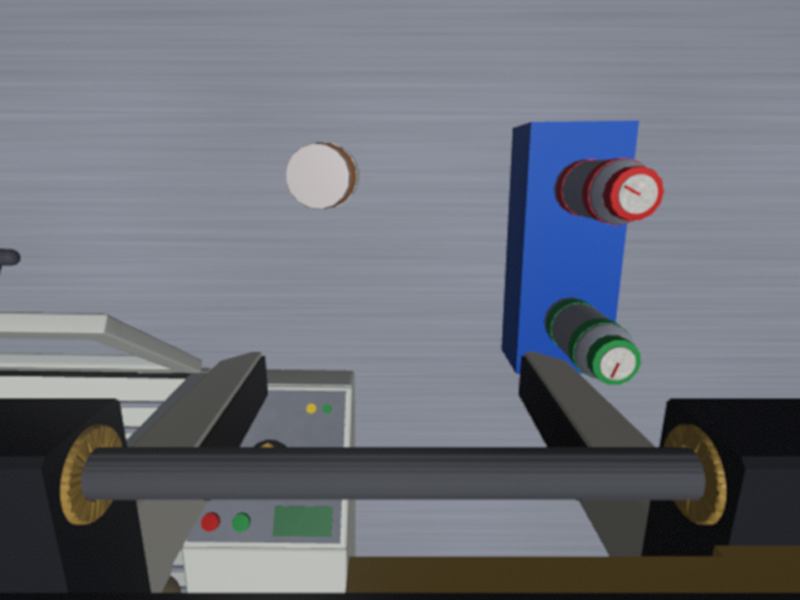

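The wrist view shows the red dial at (636,194), the green dial at (616,361), the jar at (320,175) and the nut at about (268,446), all close to prediction. Next is the door: close the fingers, go in front of the handle, then descend.

To row units: -306 mm is -0.51, -150 mm is -0.25.

>>> servo_tool(
  steps=[
    [0.1,-0.25,0,0,0,0,0],
    [0.1,-0.51,0,0,0,0,0],
    [0.1,-0.51,0,0,0,0,0],
    [0.1,-0.51,0,0,0,0,0],
    [0.1,-0.51,0,0,0,0,0],
    [0.1,-0.51,0,0,0,0,0],
    [0.1,-0.51,0,0,0,0,0],
    [0.1,-0.51,0,0,0,0,0],
  ],
)

```text
time_s: 2.25
eef_pos: [0.4361, -0.1027, 0.249]
tcp_rot: [[-1.0, 0.002, 0.0], [0.002, 1.0, 0.002], [-0.0, 0.002, -1.0]]
force: [0.5, -0.2, -0.2]
grip_width: 0.361
finger_force: 0.0
```

To row units: 155 mm is 0.2583, 100 mm is 0.1667.

>>> servo_tool(
  steps=[
    [0,0,0.0833,0,0,0,0],
    [0,0,0.1667,0,0,0,0],
    [0,0,0.2583,0,0,0,0],
    [0,0,0.2583,0,0,0,0],
    [0,0,0.2583,0,0,0,0],
    [0,0,0.2583,0,0,0,0],
  ],
)

```text
time_s: 2.85
eef_pos: [0.4387, -0.1008, 0.0959]
tcp_rot: [[-1.0, -0.003, 0.004], [-0.002, 1.0, 0.002], [-0.004, 0.002, -1.0]]
force: [-0.8, -0.2, -0.5]
grip_width: 0.008
finger_force: 0.0
```

To row units: -76 mm is -0.1267, -70 mm is -0.1167.

>>> servo_tool(
  steps=[
    [-0.025,0,0,0,0,0,0],
    [-0.0417,0,0,0,0,0,0],
    [-0.0583,0,0,0,0,0,0],
    [-0.075,0,0,0,0,0,0],
    [-0.0917,0,0,0,0,0,0],
    [-0.105,0,0,0,0,0,0],
    [-0.1167,0,0,0,0,0,0],
    [-0.1267,0,0,0,0,0,0],
  ],
)

```text
time_s: 3.65
eef_pos: [0.4585, -0.1013, 0.0903]
tcp_rot: [[-0.993, 0.007, -0.115], [0.006, 1.0, 0.013], [0.115, 0.012, -0.993]]
force: [-71.0, -1.4, 49.4]
grip_width: 0.007
finger_force: 38.7
```

To row units: -8 mm is -0.0133, -6 mm is -0.01.

>>> servo_tool(
  steps=[
    [-0.005,0,0,0,0,0,0],
    [-0.01,0,0,0,0,0,0],
    [-0.0133,0,0,0,0,0,0],
    [-0.0133,0,0,0,0,0,0],
    [-0.0133,0,0,0,0,0,0],
  ],
)

```text
time_s: 4.15
eef_pos: [0.4581, -0.1012, 0.0901]
tcp_rot: [[-0.991, 0.009, -0.136], [0.007, 1.0, 0.015], [0.136, 0.014, -0.991]]
force: [-70.6, -2.4, 47.3]
grip_width: 0.003
finger_force: 38.5
```

The bar jammed by friction on the vertical finger. I'll back off and follow the bar's arc instead, moving forward and up together.

To row units: 80 mm is 0.1333, 60 mm is 0.1.

>>> servo_tool(
  steps=[
    [0.05,0,0,0,0,0,0],
    [0.1,0,0,0,0,0,0],
    [0.1333,0,0,0,0,0,0],
    [0.1333,0,0,0,0,0,0],
    [0.1333,0,0,0,0,0,0],
  ],
)

```text
time_s: 4.65
eef_pos: [0.4431, -0.1018, 0.0955]
tcp_rot: [[-1.0, -0.001, 0.005], [-0.001, 1.0, 0.001], [-0.005, 0.001, -1.0]]
force: [0.4, 0.2, 0.8]
grip_width: 0.006
finger_force: 0.0
```

Run:
```python
from h import *
from rig import ctrl, imaging
s=ctrl.read_state(); print(s['eef_pos'],s['tcp_rot'],s['force'])
h=np.array([.5853,.014]); r0=np.array([-.048,.135])
for a in np.arange(.56,-.03,-.06):
    c,n=np.cos(a),np.sin(a); b=h+[r0[0]*c-r0[1]*n, r0[1]*c+r0[0]*n]; print(a.round(2),b-[.013,.0])
im=imaging.capture("top")[200:300,200:420]; cv2.imwrite("pics/t2.png",cv2.resize(im[:,:,::-1],None,fx=3,fy=3))
```

```text
[ 0.4431 -0.1018  0.0955] [[-1.     -0.0006  0.0052]
 [-0.0006  1.      0.0013]
 [-0.0052  0.0013 -1.    ]] [0.4295 0.1651 0.7625]
0.56 [0.4599 0.1029]
0.5 [0.4655 0.1095]
0.44 [0.4714 0.1157]
0.38 [0.4776 0.1216]
0.32 [0.4843 0.127 ]
0.26 [0.4912 0.1321]
0.2 [0.4984 0.1368]
0.14 [0.5059 0.141 ]
0.08 [0.5137 0.1447]
0.02 [0.5216 0.148 ]
```

View pics/t2.png

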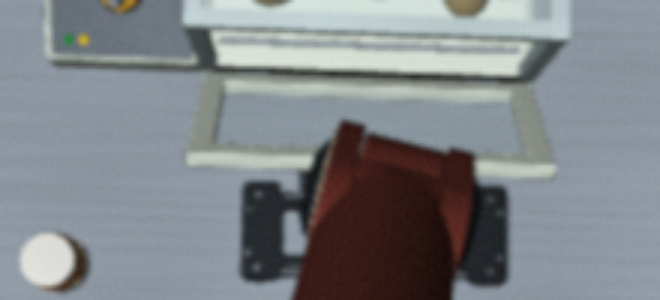

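The door is still about 0.5 rad open, and the handle is hidden under the gripper. I'll push along the arc.

To row units: -74 mm is -0.1233, -66 mm is -0.11.

>>> servo_tool(
  steps=[
    [-0.035,0,0,0,0,0,0],
    [-0.05,0,-0.01,0,0,0,0],
    [-0.0617,0,-0.02,0,0,0,0],
    [-0.0733,0,-0.03,0,0,0,0],
    [-0.085,0,-0.0383,0,0,0,0],
    [-0.0967,0,-0.0467,0,0,0,0],
    [-0.11,0,-0.0533,0,0,0,0],
    [-0.1233,0,-0.06,0,0,0,0],
  ],
)

```text
time_s: 5.5
eef_pos: [0.5012, -0.1022, 0.1296]
tcp_rot: [[-1.0, 0.002, -0.03], [0.002, 1.0, 0.004], [0.03, 0.004, -1.0]]
force: [-11.0, 0.2, 8.7]
grip_width: 0.006
finger_force: 5.2
```

Working. Continuing to the stop.

To row units: -30 mm is -0.05, -28 mm is -0.0467.

>>> servo_tool(
  steps=[
    [-0.01,0,-0.0067,0,0,0,0],
    [-0.02,0,-0.0117,0,0,0,0],
    [-0.03,0,-0.0167,0,0,0,0],
    [-0.04,0,-0.0183,0,0,0,0],
    [-0.0467,0,-0.0183,0,0,0,0],
    [-0.05,0,-0.0183,0,0,0,0],
    [-0.05,0,-0.0183,0,0,0,0],
  ],
)

```text
time_s: 6.2
eef_pos: [0.5278, -0.1019, 0.1384]
tcp_rot: [[-0.999, 0.002, -0.039], [0.002, 1.0, 0.005], [0.039, 0.005, -0.999]]
force: [-28.1, 0.1, 17.0]
grip_width: 0.004
finger_force: 14.2
```

To row units: -8 mm is -0.0133.

>>> servo_tool(
  steps=[
    [-0.0133,0,0,0,0,0,0],
    [-0.0133,0,0,0,0,0,0],
    [-0.0133,0,0,0,0,0,0],
  ],
)

```text
time_s: 6.5
eef_pos: [0.5278, -0.1019, 0.1384]
tcp_rot: [[-0.998, 0.003, -0.056], [0.003, 1.0, 0.007], [0.056, 0.007, -0.998]]
force: [-41.2, 0.2, 29.2]
grip_width: 0.007
finger_force: 21.0
```

To row units: -120 mm is -0.2, -110 mm is -0.1833.

>>> servo_tool(
  steps=[
    [0.0667,0,0,0,0,0,0],
    [0.1333,0,0,0,0,0,0],
    [0.1333,0,-0.1,0,0,0,0],
    [0.1333,0,-0.1833,0,0,0,0],
    [0.1333,0,-0.2,0,0,0,0],
    [0.1333,0,-0.2,0,0,0,0],
  ],
)

```text
time_s: 7.1
eef_pos: [0.4772, -0.1022, 0.2651]
tcp_rot: [[-1.0, -0.001, 0.012], [-0.001, 1.0, 0.0], [-0.012, 0.0, -1.0]]
force: [0.1, -0.2, -0.3]
grip_width: 0.005
finger_force: 0.0
```

To row units: 437 mm is 0.7283, 220 mm is 0.3667.

>>> servo_tool(
  steps=[
    [-0.0083,0.3667,0.0167,0,0,0,93],
    [-0.0083,0.7283,0.0167,0,0,0,93],
    [-0.0083,0.7283,0.0167,0,0,0,93],
    [-0.0083,0.7283,0.0167,0,0,0,93],
    [-0.0083,0.7283,0.0167,0,0,0,93],
    [-0.0083,0.7283,0.0167,0,0,0,93],
    [-0.0083,0.7283,0.0167,0,0,0,93],
    [-0.0083,0.7283,0.0167,0,0,0,93],
  ],
)

```text
time_s: 7.9
eef_pos: [0.4774, 0.301, 0.2512]
tcp_rot: [[-1.0, -0.001, 0.0], [-0.001, 1.0, 0.002], [-0.0, 0.002, -1.0]]
force: [1.4, -0.2, 1.0]
grip_width: 0.647
finger_force: 0.0
```

To row units: 37 mm is 0.0617, 5 mm is 0.0083.

>>> servo_tool(
  steps=[
    [0,0.0617,0.0083,0,0,0,93],
    [0,0.0617,0.0083,0,0,0,93],
    [0,0.0617,0.0083,0,0,0,93],
    [0,0.0617,0.0083,0,0,0,93],
  ],
)

```text
time_s: 8.3
eef_pos: [0.4779, 0.3335, 0.2468]
tcp_rot: [[-1.0, 0.002, 0.0], [0.002, 1.0, 0.0], [-0.0, 0.0, -1.0]]
force: [-0.4, 0.2, -0.1]
grip_width: 0.975
finger_force: 0.0
```

Run:
```python
from h import *
from rig import ctrl, imaging
import pickle
s=ctrl.read_state(); im=imaging.capture("wrist"); pickle.dump(s,open("w2.pkl","wb"))
print(s['eef_pos'],s['tcp_rot'],s['qd'])
t=imaging.capture("top"); sc=imaging.capture("scene")
for n,i in(("w2",im),("top2",t),("scene2",sc)): cv2.imwrite(f"pics/{n}.png",i[:,:,::-1])
A=cv2.resize(im[150:390,200:520,::-1],(600,450),interpolation=cv2.INTER_CUBIC)
B=np.vstack([cv2.resize(t[190:280,250:400,::-1],(200,120)), np.zeros((330,200,3),np.uint8)])
cv2.imwrite("pics/v2.png",np.hstack([A,B]))
m=imaging.camera_model("wrist"); P=proj(m,[[.532,.335,.142],[.532,.340,.142],[.4345,.339,.142]],s); print((P-[200,150])*1.875)
```

```text
[0.4779 0.3335 0.2468] [[-1.      0.0018  0.0001]
 [ 0.0018  1.      0.0004]
 [-0.0001  0.0004 -1.    ]] [ 0.0156 -0.0161  0.0066  0.0063 -0.0033  0.0036 -0.0009]
[[219.4827 297.4972]
 [231.8404 297.4962]
 [230.7687  55.1894]]
```

View pics/v2.png

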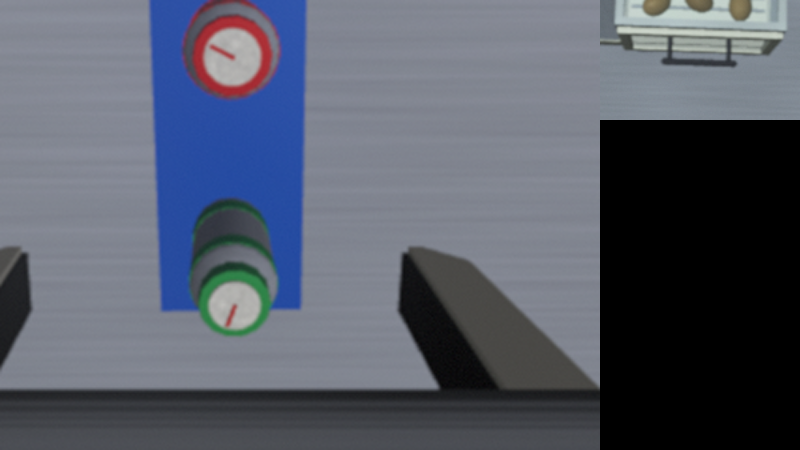

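The green dial's centre is at (235,303) in the crop, which puts it at about (0.534, 0.341). The red dial is at (232,57). The inset shows the door upright and shut. Next I'll centre over the green canister and descend.

To row units: 150 mm is 0.25, 120 mm is 0.2.

>>> servo_tool(
  steps=[
    [-0.05,0.0067,0,0,0,0,93],
    [-0.0933,0.0117,0,0,0,0,93],
    [-0.0933,0.0117,0.0667,0,0,0,93],
    [-0.0933,0.0117,0.1333,0,0,0,93],
    [-0.0933,0.0117,0.2,0,0,0,93],
    [-0.0933,0.0117,0.25,0,0,0,93],
    [-0.0933,0.0117,0.25,0,0,0,93],
    [-0.0933,0.0117,0.25,0,0,0,93],
  ],
)

```text
time_s: 9.25
eef_pos: [0.5339, 0.3417, 0.0983]
tcp_rot: [[-1.0, 0.001, 0.001], [0.001, 1.0, 0.002], [-0.001, 0.002, -1.0]]
force: [0.5, 0.1, 1.0]
grip_width: 1.003
finger_force: 0.0
```

Run:
```python
from h import *
from rig import ctrl, imaging
s=ctrl.read_state(); print(s['eef_pos'],s['tcp_rot'],s['force'])
go(s,[.5338,.3408,.068],down())
```

```text
[0.5339 0.3417 0.0983] [[-1.      0.001   0.001 ]
 [ 0.001   1.      0.0021]
 [-0.001   0.0021 -1.    ]] [0.5393 0.1499 0.9631]
shift mm [ 0.1679 -0.9667 30.3314] rotvec [ 0.0021  0.001  -0.001 ]
```

To row units: 30 mm is 0.05, 20 mm is 0.0333.

>>> servo_tool(
  steps=[
    [0,-0.0017,0.0333,0,0,0,93],
    [0,-0.0017,0.05,0,0,0,93],
    [0,-0.0017,0.05,0,0,0,93],
    [0,-0.0017,0.05,0,0,0,60],
    [0,-0.0017,0.05,0,0,0,45],
    [0,-0.0017,0.05,0,0,0,40],
    [0,-0.0017,0.05,0,0,0,35],
    [0,-0.0017,0.05,0,0,0,20],
  ],
)

```text
time_s: 10.05
eef_pos: [0.5333, 0.3413, 0.0679]
tcp_rot: [[-1.0, -0.0, 0.001], [-0.0, 1.0, 0.002], [-0.001, 0.002, -1.0]]
force: [-0.0, -0.0, 0.1]
grip_width: 0.616
finger_force: 0.0
```

>>> servo_tool(
  steps=[
    [0,0,0,0,0,0,0],
    [0,0,0,0,0,0,0],
    [0,0,0,0,0,0,0],
    [0,0,0,0,0,0,0],
  ],
)

```text
time_s: 10.45
eef_pos: [0.5332, 0.3414, 0.0676]
tcp_rot: [[-1.0, -0.0, 0.0], [-0.0, 1.0, 0.002], [-0.0, 0.002, -1.0]]
force: [0.5, 0.3, 0.2]
grip_width: 0.403
finger_force: 30.0
```

Gripped at about 37.5 mm. Lifting, then moving to a spot where the wrist camera sees the nipple.

To row units: -192 mm is -0.32, -165 mm is -0.275.

>>> servo_tool(
  steps=[
    [0,0,-0.0333,0,0,0,0],
    [0,0,-0.0833,0,0,0,0],
    [0,0,-0.15,0,0,0,0],
    [0,0,-0.2167,0,0,0,0],
    [0,0,-0.275,0,0,0,0],
    [-0.025,-0.0417,-0.32,0,0,0,0],
    [-0.0583,-0.1,-0.32,0,0,0,0],
    [-0.0833,-0.1667,-0.32,0,0,0,0],
  ],
)

```text
time_s: 11.25
eef_pos: [0.5835, 0.2408, 0.2596]
tcp_rot: [[-1.0, -0.003, 0.001], [-0.003, 1.0, 0.002], [-0.001, 0.002, -1.0]]
force: [0.0, -0.6, -4.4]
grip_width: 0.405
finger_force: 30.0
```

To row units: -41 mm is -0.0683, -25 mm is -0.0417.

>>> servo_tool(
  steps=[
    [-0.0167,-0.0417,0,0,0,0,0],
    [-0.0283,-0.0683,0,0,0,0,0],
    [-0.0283,-0.0683,0,0,0,0,0],
    [-0.0283,-0.0683,0,0,0,0,0],
    [-0.0283,-0.0683,0,0,0,0,0],
  ],
)

```text
time_s: 11.75
eef_pos: [0.5988, 0.2032, 0.2591]
tcp_rot: [[-1.0, -0.005, -0.001], [-0.005, 1.0, 0.004], [0.001, 0.004, -1.0]]
force: [-0.4, 0.9, -2.8]
grip_width: 0.405
finger_force: 30.0
```

Run:
```python
from h import *
from rig import ctrl, imaging
import pickle
s=ctrl.read_state(); im=imaging.capture("wrist"); pickle.dump(s,open("w3.pkl","wb"))
print(s['eef_pos'],s['tcp_rot'],s['qd'],s['grip_width'],s['finger_force'])
cv2.imwrite("pics/w3.png",im[:,:,::-1])
m=imaging.camera_model("wrist"); O=np.array([.6507,.1056,.078]);z=np.array([-.5,0,.866]); P=proj(m,[O,O+.028*z],s); print(P)
u,v=P[0].astype(int); a,b=max(u-60,0),max(v-60,0); print(a,b)
A=cv2.resize(im[b:b+120,a:a+120,::-1],(480,480),interpolation=cv2.INTER_CUBIC)
B=cv2.resize(im[:,:,::-1],(320,240)); B=np.vstack([B,np.zeros((240,320,3),np.uint8)])
cv2.imwrite("pics/v3.png",np.hstack([A,B]))
```

```text
[0.5988 0.2032 0.2591] [[-1.     -0.0046 -0.0012]
 [-0.0046  1.      0.0042]
 [ 0.0012  0.0042 -1.    ]] [-0.0039 -0.0035  0.0054 -0.0021  0.0085 -0.0014  0.0023] 0.4053909941169386 29.999645054340363
[[210.3938 271.2083]
 [202.3608 265.5827]]
150 211
```

View pics/v3.png

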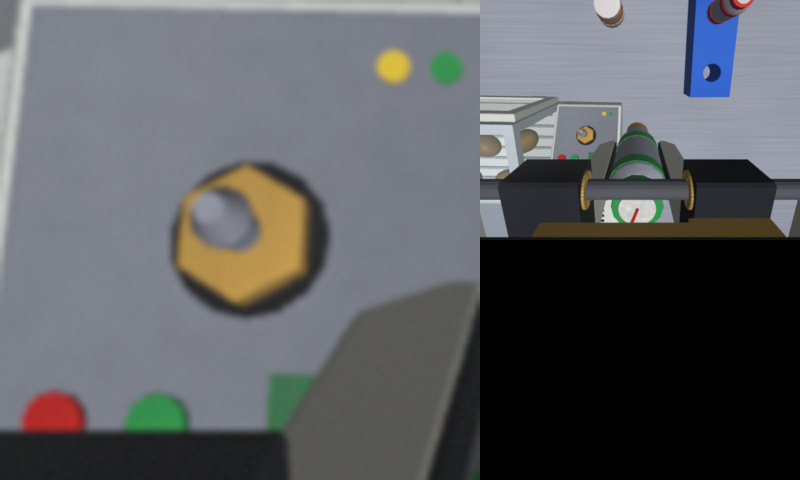

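The nut's top face centres at crop (241,234), full-resolution (210.0,269.1), and the tip is at (209,208), full-resolution (201.9,262.6). Those are about 2 px above prediction, so I'll refit the port's x and y and compute the pre-approach.

```bash
cat >> h.py <<'E'
YAW,PIT=-.0106,np.pi/6
ZC=Rz(YAW)@np.array([-.5,0,np.sqrt(.75)])
E
python3 - <<'E'
from h import *
from rig import ctrl, imaging
import pickle
s=pickle.load(open("w3.pkl","rb")); m=imaging.camera_model("wrist")
q=least_squares(lambda p:(proj(m,[[p[0],p[1],.078],np.array([p[0],p[1],.078])+.028*ZC],s)-[[210,269.1],[201.9,262.6]]).ravel(),[.65,.105]);print(q.x,q.fun)
s2=pickle.load(open("w2.pkl","rb")); 
q2=least_squares(lambda p:(proj(m,[[p[0],p[1],.142]],s2)[0]-[200+235/1.875,150+303/1.875]),[.53,.34]);print("green by wrist",q2.x)
port=np.r_[q.x,.078]; T=down(YAW,PIT); print(T)
st=ctrl.read_state(); 
for d in (.05,.03): print(port+(d+.0576)*ZC); go(st,port+(d+.0576)*ZC,T)
# in-hand check: predicted pixels of dial-top rim bottom & bottle
e,Q=s['eef_pos'],s['tcp_rot']
print("dial", proj(m,[e+Q@[o,0,-.0744] for o in(-.002,0,.002)],s), "mouth-side bottle bottom", proj(m,[e+Q@[.019,0,.0126]],s))
E
```

```text
[0.6482 0.1053] [-0.0949 -0.3489  0.0879  0.3214]
green by wrist [0.5344 0.3413]
[[-0.866   0.0106  0.5   ]
 [ 0.0092  0.9999 -0.0053]
 [-0.5     0.     -0.866 ]]
[0.5944 0.1059 0.1712]
shift mm [  4.9036 -97.4013  87.6244] rotvec [ 0.0077 -0.5244  0.0139]
[0.6044 0.1058 0.1539]
shift mm [ -5.1089 -97.6188 104.9363] rotvec [ 0.0077 -0.5244  0.0139]
dial [[316.0309 416.0953]
 [316.0504 410.0716]
 [316.0701 403.9886]] mouth-side bottle bottom [[315.4572 252.8388]]
```

To row units: -97 mm is -0.1617, 88 mm is 0.1467, -0.524 rad is -0.0834.

>>> servo_tool(
  steps=[
    [0.0017,-0.0417,0.0083,0.0003,-0.0191,0.0005,0],
    [0.0033,-0.0833,0.0333,0.0006,-0.0382,0.001,0],
    [0.0067,-0.125,0.075,0.001,-0.0573,0.0016,0],
    [0.01,-0.1617,0.1167,0.0013,-0.0764,0.0022,0],
    [0.01,-0.1617,0.1467,0.0013,-0.0834,0.0022,0],
    [0.01,-0.1617,0.1467,0.0013,-0.0834,0.0022,0],
    [0.01,-0.1617,0.1467,0.0013,-0.0834,0.0022,0],
    [0.01,-0.1617,0.1467,0.0013,-0.0834,0.0022,0],
  ],
)

```text
time_s: 12.6
eef_pos: [0.5975, 0.1057, 0.1739]
tcp_rot: [[-0.863, 0.012, 0.505], [0.011, 1.0, -0.006], [-0.505, 0.0, -0.863]]
force: [0.4, 0.1, -2.8]
grip_width: 0.404
finger_force: 30.0
```

```bash
cat >> h.py <<'E'
PORT=np.array([.6482,.1053,.078])
def rep(st,L=.0576,off=-.0012):
    T=down(YAW,PIT); e=T.T@(st['eef_pos']+st['tcp_rot']@np.array([off,0,L])-PORT)*1e3
    print("t",st['time_s'],"mouth rel port in tool axes mm",e,"(height above nut = -z)  rot err",R.from_matrix(st['tcp_rot'].T@T).as_rotvec(),"F tool",st['tcp_rot'].T@st['force'],"grip",st['grip_width']*93,st['finger_force'])
E
python3 - <<'E'
from h import *
from rig import ctrl, imaging
s=ctrl.read_state(); rep(s)
im=imaging.capture("wrist"); sc=imaging.capture("scene")
B=cv2.resize(sc[110:230,235:355,::-1],(400,400),interpolation=cv2.INTER_CUBIC)
A=cv2.resize(im[200:440,220:460,::-1],(400,400),interpolation=cv2.INTER_CUBIC)
cv2.imwrite("pics/v4.png",np.hstack([A,B]))
m=imaging.camera_model("wrist");T=s['tcp_rot'];mo=s['eef_pos']+T@np.array([-.0012,0,.0576]); print((proj(m,[PORT,PORT+.028*ZC,mo],s)-[220,200])*400/240)
m=imaging.camera_model("scene"); print((proj(m,[PORT,PORT+.028*ZC,mo,mo-T[:,2]*.132],s)-[235,110])*400/120+[400,0])
E
```

```text
t 12.6 mouth rel port in tool axes mm [ -5.5672  -0.1418 -50.8056] (height above nut = -z)  rot err [-0.0005  0.0058 -0.0018] F tool [1.1022 0.0735 2.5889] grip 37.56484809062195 29.999423325061798
[[158.3128  52.6302]
 [158.4236  70.4005]
 [158.1327 102.4786]]
[[591.3521 196.3887]
 [579.2775 194.1633]
 [572.8834 186.4268]
 [507.4245 174.7104]]
```

View pics/v4.png

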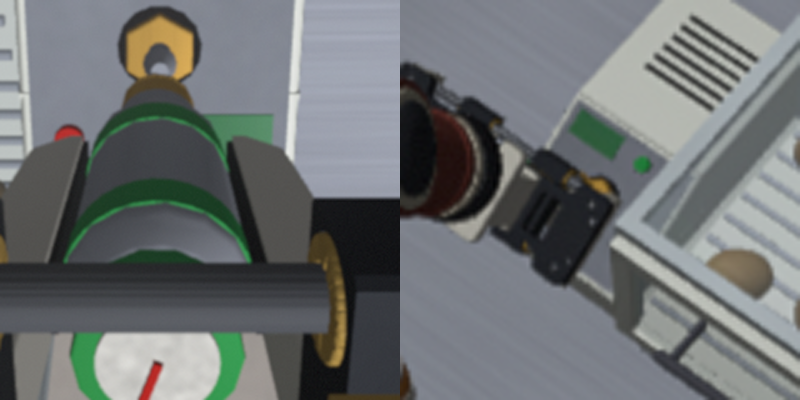

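The nut shows at (160,47), the tip at (159,68) and the coupler's axis at about x=157, all in the crop. The canister is aligned sideways and needs about 6.5 mm along tool +x.

To row units: 20 mm is 0.0333, 6.5 mm is 0.0108, 0.006 rad is 0.001.

>>> servo_tool(
  steps=[
    [0.0067,0.0008,0.0067,0,0.001,-0.0003,0],
    [0.0108,0.0008,0.0167,0,0.001,-0.0003,0],
    [0.0108,0.0008,0.0267,0,0.001,-0.0003,0],
    [0.0108,0.0008,0.0333,0,0.001,-0.0003,0],
    [0.0108,0.0008,0.0333,0,0.001,-0.0003,0],
    [0.0108,0.0008,0.0333,0,0.001,-0.0003,0],
  ],
)

```text
time_s: 13.3
eef_pos: [0.5987, 0.1033, 0.1503]
tcp_rot: [[-0.869, 0.014, 0.495], [0.01, 1.0, -0.01], [-0.495, -0.003, -0.869]]
force: [0.1, 0.0, -3.6]
grip_width: 0.406
finger_force: 30.0
```

Run:
```python
from h import *
from rig import ctrl
rep(ctrl.read_state())
```

```text
t 13.3 mouth rel port in tool axes mm [  5.8296  -2.771  -29.7932] (height above nut = -z)  rot err [-0.0044 -0.0056 -0.0009] F tool [1.6599 0.0145 3.1677] grip 37.72607210158835 29.999432265758514
```

>>> servo_tool(
  steps=[
    [0,0,0,0,0,0,0],
    [0,0,0,0,0,0,0],
    [0,0,0,0,0,0,0],
  ],
)

```text
time_s: 13.6
eef_pos: [0.5986, 0.1035, 0.1508]
tcp_rot: [[-0.868, 0.013, 0.496], [0.01, 1.0, -0.009], [-0.496, -0.003, -0.868]]
force: [0.4, 0.2, -4.1]
grip_width: 0.401
finger_force: 30.0
```

Run:
```python
from h import *
from rig import ctrl
rep(ctrl.read_state())
```

```text
t 13.6 mouth rel port in tool axes mm [  5.5913  -2.5661 -30.2053] (height above nut = -z)  rot err [-0.0039 -0.005  -0.0009] F tool [1.6624 0.1999 3.7294] grip 37.330660776726546 29.999452829360962
```

To row units: -4.4 mm is -0.0073, 2.6 mm is 0.0043, -0.005 rad is -0.0008.

>>> servo_tool(
  steps=[
    [-0.0033,0.0025,0,-0.0006,-0.0008,-0.0002,0],
    [-0.0073,0.0043,0,-0.0006,-0.0008,-0.0002,0],
    [-0.0073,0.0043,0,-0.0006,-0.0008,-0.0002,0],
    [-0.0073,0.0043,0,-0.0006,-0.0008,-0.0002,0],
    [-0.0073,0.0043,0,-0.0006,-0.0008,-0.0002,0],
  ],
)

```text
time_s: 14.1
eef_pos: [0.6024, 0.1059, 0.1527]
tcp_rot: [[-0.866, 0.011, 0.5], [0.009, 1.0, -0.006], [-0.5, -0.0, -0.866]]
force: [-0.3, 0.7, -3.5]
grip_width: 0.405
finger_force: 30.0
```

Run:
```python
from h import *
from rig import ctrl, imaging
s=ctrl.read_state();rep(s)
im=imaging.capture("wrist"); cv2.imwrite("pics/w5.png",im[:,:,::-1])
A=cv2.resize(im[200:350,240:390,::-1],(600,600),interpolation=cv2.INTER_CUBIC); cv2.imwrite("pics/v5.png",A)
m=imaging.camera_model("wrist");T=s['tcp_rot'];mo=s['eef_pos']+T@np.array([-.0012,0,.0576]); print((proj(m,[PORT,PORT+.028*ZC,mo,mo+T[:,0]*.013],s)-[240,200])*4)
```

```text
t 14.1 mouth rel port in tool axes mm [  1.1618   0.1323 -29.989 ] (height above nut = -z)  rot err [-0.0002 -0.0005  0.0001] F tool [2.0215 0.6877 2.85  ] grip 37.6402478263598 29.999438524246216
[[298.4462 196.3976]
 [298.6189 249.0799]
 [299.5223 246.0084]
 [299.7175 163.3399]]
```

View pics/v5.png

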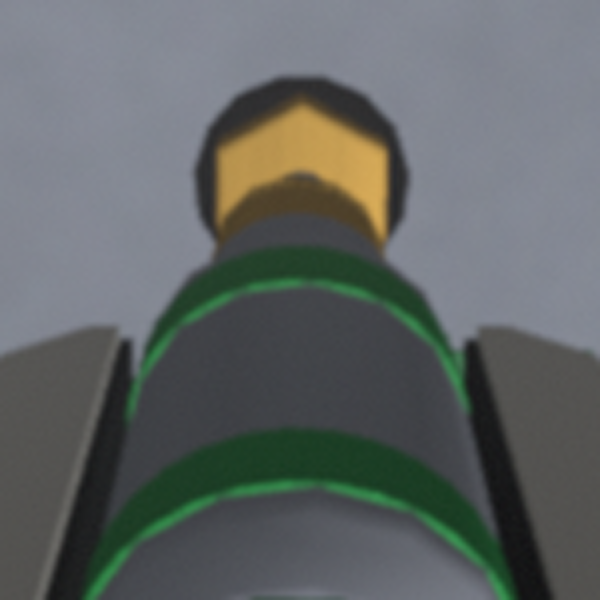

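The nut's face centres at (302,191) in the crop, the coupler's far rim is at row 176, and its axis is at about x=300. So I need about +1.5 mm in tool x and +0.4 in y, then I'll slide over the tip.

To row units: 16 mm is 0.0267, 1.5 mm is 0.0025.

>>> servo_tool(
  steps=[
    [0.0025,0.0007,0,0,0,0,0],
    [0.0025,0.0007,0.005,0,0,0,0],
    [0.0025,0.0007,0.01,0,0,0,0],
    [0.0025,0.0007,0.015,0,0,0,0],
    [0.0025,0.0007,0.02,0,0,0,0],
    [0.0025,0.0007,0.025,0,0,0,0],
    [0.0025,0.0007,0.0267,0,0,0,0],
    [0.0025,0.0007,0.0267,0,0,0,0],
  ],
)

```text
time_s: 14.95
eef_pos: [0.6098, 0.1064, 0.1384]
tcp_rot: [[-0.866, 0.01, 0.501], [0.009, 1.0, -0.005], [-0.501, 0.0, -0.866]]
force: [2.0, 0.5, -3.3]
grip_width: 0.405
finger_force: 30.0
```

Run:
```python
from h import *
from rig import ctrl
rep(ctrl.read_state())
```

```text
t 14.95 mouth rel port in tool axes mm [  1.7718   0.7167 -13.8849] (height above nut = -z)  rot err [0.0002 0.0009 0.    ] F tool [-0.1014  0.4901  3.834 ] grip 37.65913347287666 29.999383985996246
```

To row units: 12 mm is 0.02, 9 mm is 0.015.

>>> servo_tool(
  steps=[
    [-0.0013,0,0.005,0,0,0,0],
    [-0.0013,0,0.01,0,0,0,0],
    [-0.0013,0,0.015,0,0,0,0],
    [-0.0013,0,0.02,0,0,0,0],
    [-0.0013,0,0.02,0,0,0,0],
  ],
)

```text
time_s: 15.45
eef_pos: [0.616, 0.1063, 0.1282]
tcp_rot: [[-0.867, 0.011, 0.499], [0.009, 1.0, -0.006], [-0.499, -0.0, -0.867]]
force: [-3.2, 1.0, 2.7]
grip_width: 0.405
finger_force: 30.0
```

Run:
```python
from h import *
from rig import ctrl
rep(ctrl.read_state())
```

```text
t 15.45 mouth rel port in tool axes mm [ 1.6241  0.6479 -1.9924] (height above nut = -z)  rot err [-0.0004 -0.0015  0.0002] F tool [ 1.4336  0.9488 -3.9238] grip 37.639498370263894 30.000779628753662
```

To row units: 6 mm is 0.01, 4 mm is 0.0067.

>>> servo_tool(
  steps=[
    [0,0,0.0033,0,0,0,0],
    [0,0,0.0067,0,0,0,0],
    [0,0,0.01,0,0,0,0],
    [0,0,0.01,0,0,0,0],
  ],
)

```text
time_s: 15.85
eef_pos: [0.6175, 0.1064, 0.1265]
tcp_rot: [[-0.868, 0.011, 0.497], [0.009, 1.0, -0.006], [-0.497, -0.001, -0.868]]
force: [-20.5, 0.7, 25.1]
grip_width: 0.404
finger_force: 30.0
```

Run:
```python
from h import *
from rig import ctrl
rep(ctrl.read_state())
```

```text
t 15.85 mouth rel port in tool axes mm [1.3453 0.7265 0.2568] (height above nut = -z)  rot err [-0.0007 -0.004  -0.0001] F tool [  5.3358   0.4728 -31.9623] grip 37.55637418917073 30.00501573085785
```

To row units: 2 mm is 0.0033.

>>> servo_tool(
  steps=[
    [0,0,0.0033,0,0,0,0],
    [0,0,0.0033,0,0,0,0],
    [0,0,0.0033,0,0,0,0],
  ],
)

```text
time_s: 16.15
eef_pos: [0.6188, 0.1063, 0.126]
tcp_rot: [[-0.868, 0.011, 0.497], [0.01, 1.0, -0.006], [-0.497, -0.0, -0.868]]
force: [-23.1, 0.4, 29.7]
grip_width: 0.4
finger_force: 30.0
```

Run:
```python
from h import *
from rig import ctrl
rep(ctrl.read_state())
```

```text
t 16.15 mouth rel port in tool axes mm [0.4615 0.6885 1.3589] (height above nut = -z)  rot err [-0.0007 -0.0035 -0.0004] F tool [  5.2686   0.1418 -37.1953] grip 37.160723419784894 30.00593662261963
```

To row units: -6 mm is -0.01, -3 mm is -0.005, -0.003 rad is -0.0005.

>>> servo_tool(
  steps=[
    [-0.0008,0,-0.005,0,-0.0005,0,0],
    [-0.0008,0,-0.01,0,-0.0005,0,0],
    [-0.0008,0,-0.01,0,-0.0005,0,0],
    [-0.0008,0,-0.01,0,-0.0005,0,0],
  ],
)

```text
time_s: 16.55
eef_pos: [0.6176, 0.1064, 0.1281]
tcp_rot: [[-0.867, 0.011, 0.498], [0.009, 1.0, -0.007], [-0.498, -0.002, -0.867]]
force: [-4.6, -0.4, 2.3]
grip_width: 0.407
finger_force: 30.0
```

Run:
```python
from h import *
from rig import ctrl
rep(ctrl.read_state())
```

```text
t 16.55 mouth rel port in tool axes mm [ 0.3787  0.6848 -1.0681] (height above nut = -z)  rot err [-0.0017 -0.0028  0.0001] F tool [ 2.875  -0.4784 -4.2656] grip 37.87892965388019 30.00085473060608
```

The numbers fit: 6.8 N at about 2 mm matches the valve alone past the snap, then a stiff rise at about 0 on the nut. I'll set a steady, firm push.

To row units: 4.5 mm is 0.0075, 4 mm is 0.0067, -0.002 rad is -0.0003.

>>> servo_tool(
  steps=[
    [0,0,0.0033,0,-0.0003,0,0],
    [0,0,0.0067,0,-0.0003,0,0],
    [0,0,0.0075,0,-0.0003,0,0],
    [0,0,0.0075,0,-0.0003,0,0],
    [0,0,0.0075,0,-0.0003,0,0],
    [0,0,0.0075,0,-0.0003,0,0],
  ],
)

```text
time_s: 17.15
eef_pos: [0.6188, 0.1064, 0.126]
tcp_rot: [[-0.867, 0.012, 0.498], [0.009, 1.0, -0.007], [-0.498, -0.002, -0.867]]
force: [-18.4, -0.1, 19.9]
grip_width: 0.407
finger_force: 30.0
```

Run:
```python
from h import *
from rig import ctrl, imaging
import pickle
s=ctrl.read_state();rep(s)
im=imaging.capture("wrist"); cv2.imwrite("pics/w6.png",im[:,:,::-1]); pickle.dump(s,open("w6.pkl","wb"))
a=cv2.imread("pics/w5.png")
for r in range(215,275,2): print(r,a[r,313:318].mean(0)[::-1].astype(int),im[r,313:318].mean(0).astype(int))
m=imaging.camera_model("wrist");T=s['tcp_rot']
for dz in(0,.004,.008): print("far nut vertex if h=",dz,proj(m,[s['eef_pos']+T@np.array([o+.01674,0,.0576+dz]) for o in(-.003,-.001)],s)[:,1])
rep(ctrl.read_state())
```

```text
t 17.15 mouth rel port in tool axes mm [0.3869 0.6301 1.2775] (height above nut = -z)  rot err [-0.0021 -0.0022  0.0001] F tool [  6.0193  -0.3633 -26.4209] grip 37.89679483527037 30.004120767116547
215 [130 135 145] [131 136 146]
217 [128 133 142] [130 135 146]
219 [81 83 89] [130 135 145]
221 [46 46 47] [130 135 145]
223 [59 54 47] [130 135 145]
225 [89 74 48] [130 135 145]
227 [155 124  68] [126 131 141]
229 [190 151  79] [59 61 65]
231 [193 154  81] [45 46 47]
233 [192 153  81] [55 51 48]
235 [193 153  80] [78 65 46]
237 [193 154  80] [127 103  59]
239 [193 154  81] [179 143  75]
241 [190 152  80] [189 150  79]
243 [119 100  71] [122  98  56]
245 [88 73 49] [85 70 45]
247 [80 66 43] [78 65 43]
249 [78 65 43] [78 65 43]
251 [78 65 42] [76 65 49]
253 [72 66 61] [68 68 72]
255 [67 68 72] [67 68 73]
257 [68 69 73] [67 69 73]
259 [68 70 74] [66 70 72]
261 [53 67 58] [40 65 48]
263 [35 64 41] [34 65 42]
265 [35 64 41] [33 64 41]
267 [34 64 41] [32 64 41]
269 [39 82 49] [ 46 101  61]
271 [64 99 75] [66 84 76]
273 [67 69 73] [68 69 74]
far nut vertex if h= 0 [237.7002 234.4513]
far nut vertex if h= 0.004 [235.9821 232.7823]
far nut vertex if h= 0.008 [234.3191 231.1669]
t 17.2 mouth rel port in tool axes mm [0.3747 0.6262 1.2725] (height above nut = -z)  rot err [-0.0021 -0.0021 -0.    ] F tool [  5.7675   0.1031 -25.2965] grip 37.58124034268585 30.00389814376831
```

To row units: 0.5 mm is 0.0008.

>>> servo_tool(
  steps=[
    [0.0008,0,0,0,0,0,0],
    [0.0008,0,0,0,0,0,0],
    [0.0008,0,0,0,0,0,0],
    [0.0008,0,0,0,0,0,0],
    [0.0008,0,0,0,0,0,0],
    [0.0008,0,0,0,0,0,0],
  ],
)

```text
time_s: 17.8
eef_pos: [0.6188, 0.1064, 0.1261]
tcp_rot: [[-0.867, 0.012, 0.499], [0.009, 1.0, -0.007], [-0.499, -0.001, -0.867]]
force: [-17.8, 0.1, 19.6]
grip_width: 0.403
finger_force: 30.0
```

Run:
```python
from h import *
from rig import ctrl, imaging
s=ctrl.read_state();rep(s);print(s['qd'])
if abs(s['qd']).max()<.06 and (s['tcp_rot'].T@s['force'])[2]<-15: print(ctrl.finish_job())
```

```text
t 17.8 mouth rel port in tool axes mm [0.3512 0.647  1.2554] (height above nut = -z)  rot err [-0.0018 -0.0012 -0.0002] F tool [  5.7147  -0.1044 -25.849 ] grip 37.463461877601475 30.00383824110031
[-0.0003  0.0011  0.0005 -0.0013  0.     -0.0006 -0.0009]
the job is handed in; nothing more can be done
None
```

I handed the job in at 17.8 s: the door is shut and the green-banded canister is still gripped and pushed onto the nipple with about 26 N; that the coupler snapped on and its rim sits on the nut is inferred from force and position readings, and no verdict came back.

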